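Hang the caddy below the hanging loop on the bracket rail

ROBOT

A 6-joint arm with a two-finger parallel gripper is mounted at the origin on the work surface. World frame = base frame: x ahead of the robot, y to its left, z up, the work surface at z = 0. Lengths are in m, angles in rad, forces in N, time in s.
With the tool pointing down it reaches from about 0.35 to 0.875 m from the base axis. Payload 4.2 kg.
Tool frame: the origin (TCP) lies midway between the tips of the shut fingers; the grasp point (between the pads) lies 19 mm behind it; z points along the fingers, y is the line along which they close (so a half turn about z gives the same grasp; the last joint's range is limited). The gripper opens to 87 mm and grips with 3 to 60 N. Pads are 19 mm wide; open, the fingers measure 117 mm over their backs; the gripper's body (75 mm by 190 mm) begins 51 mm behind the grasp point.
Start: joints at [-0.918, 0.385, 0.008, 0, -1.194, -0.259], TCP at [0.24, -0.577, 0.188] pointing down, gripper open.
Joint ranges: [-3.14, 3.14], [-1.21, 2.06], [-1.07, 1.41], [-3.16, 2.05], [-2.99, -0.16], [-3.1, 3.1]. Speed limits (rad/s): [2.79, 2.79, 3.14, 3.14, 3.14, 3.14].

INTERFACE

Orientations are given as [roll, pitch, yaw] about the fixed x, y, z axes, in that order (R = Rz(yaw) Ry(pitch) Rx(roll)).
In Python, from station import ctrl, claw, kin, viewer, hand_in, telemetry gives the robot as it stands. Calls block until the motion is done:
- ctrl.move_to(position, orientation): joint-space move of the TCP to a pose.
- ctrl.move_straight(position, speed=0.15, ori=None, until_force=None): straight line of the TCP; ori=None keeps the orientation; speed is the mean speed in m/s. With until_force (N) it stops when the force on the tool has changed by that much, and returns True; else False.
- ctrl.move_j(angles): joint-space move.
- claw.open_jaws() and claw.gripper_close(effort=None): open the fingers fully, or close them until they stop; effort is the grip in N (None keeps the last).
- ctrl.wait(seconds).
- kin.solve_ik(position, orientation): joint angles nearest the present ones, or None.
- viewer.capture(name): name is "side" or "top"; returns the picture (480x640x3 uint8, blue, green, red); there is no depth.
- viewer.calibration(name): a dict with "fx", "fy", "cx", "cy" (pixels), "eye" and "attitude" of the camera in the world. Camera axes: x right, y down, z forward; pixel columns grow to the right and rows downward; lengths in m; the calibration is good to about 2 mm. A picture is of the moment at which its call begins. calibration takes no time and is no camera call.
A pose or a line that the arm cannot do raises ctrl.IKError and nothing moves.
- hand_in(): hands the job in; it is judged then, once.
Trained networks look in the newest picture that a camera, given by its name, has taken for a name from the list of things; names that differ only in an ending like _2 or _b are one class to them, and where a whole thing is asked for, a point or a joint stands for the part that bears it (a point fixed in the world has none). Each returns a list of dicts, best first, with "p" (0 to 1); they miss things now and then, are a little off and sometimes report something else, mostly with a low value. They report only what shows in the picture. A call takes as long as a camera call. They do not tell look-alikes from the thing itself.
- viewer.find_in(camera, query): "bbox" ([left, top, right, bottom] in pixels, round what is visible of it).
- viewer.regions_of(camera, query): "mask" (480x640 bool, what is visible of it) and "bbox" ([left, top, right, bottom] in pixels, round what is visible of it).
- viewer.spot_point(camera, query): "pixel" ([column, row] in pixels: a listed point, or the origin of a listed thing).
Readings, each from a call of its own:
- telemetry.current_t(): time.
- telemetry.current_qpos(): joint angles.
- telemetry.current_qd(): joint speeds.
- telemetry.current_tau(): joint torques, N m.
- telemetry.current_tool_pos(): TCP position.
- telemetry.current_tool_rot(): TCP orientation.
- telemetry.current_force(): force on the tool from outside, world axes, zero at the start.
- telemetry.current_wrist_torque(): the same for the moment, N m.
- telemetry.current_gripper_width(): opening from 0.0 (shut) to 1.0 (fully open).
- telemetry.current_finger_force(): force on a finger pad.
Only numpy, scipy, OpenCV 4.12 (cv2) and the standard library are available. Lean on these libraries where they do the work, as an engineer would, in place of code of your own. Each camera call takes 0.05 s, during which the arm holds its last target. There are 200 camera calls.

TASK

Take the steel hanging loop off the low stand and hang it by its hook on the tall bracket's rail, then hook the little metal caddy onto the bottom bar of the loop so that the two hang as a chain, straight, still and let go. Do not push the glass bowl, the baking tray or the wooden spoons about.

Things in the scene. Friction and masses are not known exactly. Their poses are not given: they have to be found in the camera images.
- rail_mid (a point): middle of the tall bracket's rail: fixed level chrome bar, 12 mm thick, 180 mm long along this point's y, axis 310 mm above the bench. Arms at its ends (y = +-90 mm) run back in +x (away from the robot) to a clamp on a wooden post 160 mm behind. Free in front (-x), below and above
- stand_mid (a point): middle of the low stand's bar: fixed level chrome bar, 12 mm thick, along this point's y, axis 175 mm above the bench, on posts at y = +-80 mm with wooden feet 120 mm long (x), 30 mm wide. The hanging loop hangs here at the start
- link: steel hanging loop, 167 mm tall, about 0.16 kg. Origin: where the bar's axis lies when its hook hangs on it; z up, x the way the hook points. Hook: strip 20 mm wide (y), inverted V with top at z = 14 mm; shank at x = -16 to -12, tip at x = 17 down to z = -22 mm; Lift 35 to 50 mm to clear a bar, draw off to -x. Below, in plane x = 0, an upright rectangular rod loop 84 wide (y), 95 tall
- link_grip (a point): centre of the black grip sleeve on the hanging loop's shank: block 22 mm (x) by 24 mm wide (y) by 30 mm tall, at (-25, 0, -32) mm in link. Pinch it across y, from above or tilted from the -x side
- link_loop (a point): middle of the hanging loop's bottom bar, on its axis, at (0, 0, -147) mm in link, axes as link: round bar 12 mm thick along y. The loop's opening, facing x, runs from 6 to 81 mm above this point, between side rods at y = +-38 mm (8 mm thick)
- caddy: two-compartment aluminium caddy, about 0.22 kg, standing on the bench. Origin: where a bar's axis lies when it hangs by its hook, 125 mm above its underside; z up. Hook like link's (20 mm wide, top at z = 14, shank x = -16 to -12, tip x = 17 down to z = -22 mm): enters the loop in +x, 35 to 55 mm high, then comes down. Box: 90 mm (x, centred at x = 10) by 110 (y), z = -125 to -75 mm
- caddy_grip (a point): in the black grip block on the -x (robot) side of the caddy's shank: block 24 mm wide (y), 24 mm tall (z), x = -68 to -16 mm in caddy; this point is at (-48, 0, -34) mm there. Pinch it across y with the gripper leaning back to -x by 30 to 45 degrees, so that its body clears the hanging loop above
- bowl: frosted glass bowl, 140 mm across, 65 mm high, origin under its centre; bystander
- baking_tray: aluminium baking tray, 140 by 260 mm, 22 mm high, origin under its centre; bystander
- spoon_a: wooden spoon 260 mm long lying on the bench; bystander
- spoon_b: darker wooden spoon 240 mm long lying on the bench; bystander
Mind the look-alikes: they are no part of the job. Leave any red look-alike of the link alone.

How it is judged:
By the outcome, as a careful person would: the job done as asked, in the order asked, and still so for the second after the job is handed in, with the robot touching nothing.
It also fails if it takes over 72 s, if anything falls off the work surface, if the arm or the gripper's body presses on something with over 40 N, if the wrist force passes 120 N, or if a joint passes its speed limit or range.

## Working session

There is one attempt and no reset: what is moved stays moved. The work goes in short steps, each a Python script; the robot and the scene stay as the last script left them, time stands still between calls to the robot, and variables do not carry over. Pictures are saved under pics/ and viewed, at most 10 in all, crops included, and the job is handed in when it is done.

```bash
ls; mkdir -p pics
python3 - <<'E'
from station import *
import cv2,numpy as np
for n in("side","top"):
    im=viewer.capture(n);cv2.imwrite(f"pics/{n}0.png",im)
    c=viewer.calibration(n);print(n,c)
    for q in("rail_mid","stand_mid","link","link_grip","link_loop","caddy","caddy_grip","bowl","baking_tray","spoon_a"):
        print(q,[(np.round(d["pixel"],1).tolist(),round(d["p"],2)) for d in viewer.spot_point(n,q)[:4]])
print(telemetry.current_t(), telemetry.current_tool_rot())
E
```

```text
pics
side {'fx': 483.90118428198207, 'fy': 483.90118428198207, 'cx': 320.1795678970187, 'cy': 239.66433827006733, 'eye': array([-0.11831691,  0.75827495,  1.11889422]), 'attitude': array([-2.35994364e+00,  1.15603871e-03, -2.36448715e+00])}
rail_mid [([316.4, 184.2], 0.66)]
stand_mid [([402.8, 184.7], 0.74)]
link [([405.4, 263.5], 0.91), ([400.2, 186.5], 0.82)]
link_grip [([408.4, 197.5], 0.82), ([417.2, 262.7], 0.63), ([470.4, 235.7], 0.55)]
link_loop [([447.6, 286.4], 0.79), ([396.3, 222.1], 0.7), ([203.6, 392.4], 0.62), ([479.8, 227.5], 0.42)]
caddy [([256.8, 295.4], 0.7)]
caddy_grip [([268.9, 316.3], 0.55)]
bowl [([218.9, 289.1], 0.94)]
baking_tray [([368.7, 188.3], 0.62)]
spoon_a [([217.7, 365.8], 0.94), ([204.7, 390.9], 0.91)]
top {'fx': 592.0339671778736, 'fy': 592.0339671778736, 'cx': 316.1913861841174, 'cy': 240.3253615079984, 'eye': array([0.45641432, 0.10551631, 1.61266561]), 'attitude': array([-3.10790810e+00, -4.38728778e-04, -1.54219867e+00])}
rail_mid [([339.5, 202.3], 0.68)]
stand_mid [([472.2, 238.6], 0.64)]
link [([465.4, 327.5], 0.95), ([397.1, 288.8], 0.88), ([463.6, 238.2], 0.65)]
link_grip [([400.9, 299.1], 0.88), ([479.9, 328.5], 0.78), ([461.1, 251.5], 0.66)]
link_loop [([407.5, 339.3], 0.77), ([518.5, 314.0], 0.73)]
caddy [([234.0, 220.4], 0.96)]
caddy_grip [([231.4, 241.9], 0.64)]
bowl [([234.9, 159.3], 0.74)]
baking_tray [([480.7, 167.2], 0.94)]
spoon_a [([149.5, 247.0], 0.91), ([178.6, 230.6], 0.81)]
1.1 [ 3.14157937e+00 -1.09210419e-05 -2.74779783e+00]
```

View pics/side0.png

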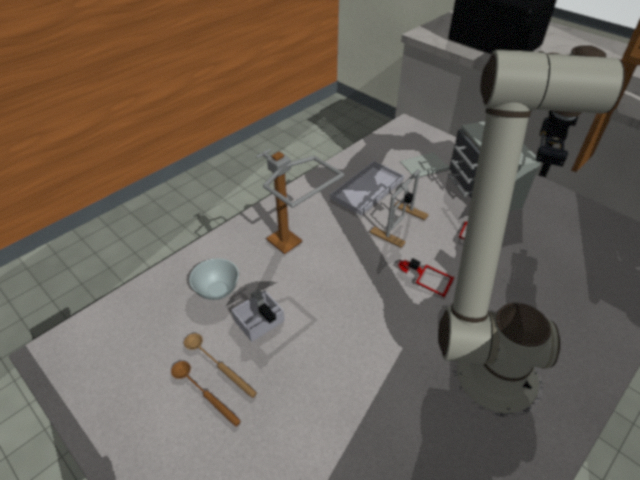

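View pics/top0.png

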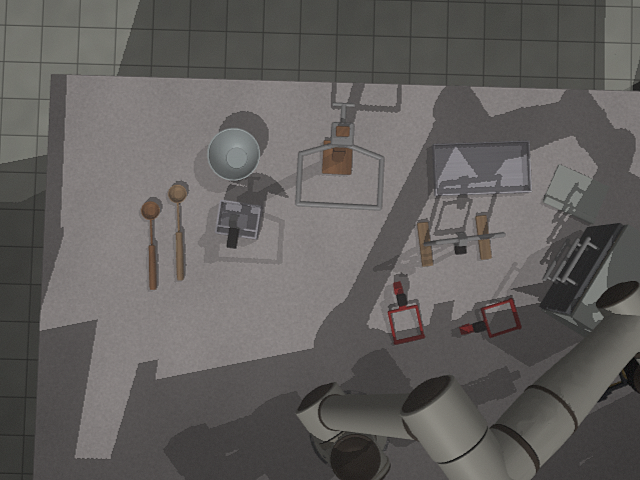

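```bash
cat > h.py <<'E'
from station import *
import cv2,numpy as np
from scipy.spatial.transform import Rotation as R
def ray(n,px):
    c=viewer.calibration(n);d=R.from_euler('xyz',c["attitude"]).as_matrix()@np.array([(px[0]-c["cx"])/c["fx"],(px[1]-c["cy"])/c["fy"],1]);return c["eye"],d
def atz(n,px,z):
    e,d=ray(n,px);return e+d*(z-e[2])/d[2]
def tri(ps,pt):
    A=[];b=[];
    for n,p in(("side",ps),("top",pt)):
        e,d=ray(n,p);d=d/np.linalg.norm(d);P=np.eye(3)-np.outer(d,d);A.append(P);b.append(P@e)
    x=np.linalg.lstsq(np.vstack(A),np.hstack(b),rcond=None)[0];return x
def proj(n,X):
    c=viewer.calibration(n);v=R.from_euler('xyz',c["attitude"]).as_matrix().T@(np.array(X)-c["eye"]);return np.array([c["cx"]+c["fx"]*v[0]/v[2],c["cy"]+c["fy"]*v[1]/v[2]])
E
python3 - <<'E'
from h import *
np.set_printoptions(precision=4,suppress=True)
print("rail",tri((316.4,184.2),(339.5,202.3)),atz("top",(339.5,202.3),.31),atz("side",(316.4,184.2),.31))
print("stand",atz("top",(472.2,238.6),.175),atz("side",(402.8,184.7),.175), atz("top",(463.6,238.2),.175),atz("side",(400.2,186.5),.175))
print("lgrip",tri((408.4,197.5),(461.1,251.5)))
print("loop bottom",atz("side",(396.3,222.1),.028))
print("caddy",tri((256.8,295.4),(234,220.4)),atz("top",(234,220.4),.125),atz("side",(256.8,295.4),.125))
print("cgrip",tri((268.9,316.3),(231.4,241.9)))
a=cv2.imread("pics/top0.png");b=cv2.imread("pics/side0.png")
z=lambda i,x,y,w,h,s:cv2.resize(i[y:y+h,x:x+w],None,fx=s,fy=s,interpolation=cv2.INTER_CUBIC)
w=lambda i,x,y:z(i,x,y,100,75,4)
cv2.imwrite("pics/c1.png",np.vstack([np.hstack([w(a,415,195),w(a,195,185)]),np.hstack([w(b,350,165),w(b,215,270)])]))
cv2.imwrite("pics/c2.png",np.vstack([z(a,285,130,110,80,3.5),z(b,250,145,110,80,3.5)]))
E
```

```text
rail [0.5846 0.0581 0.3247] [0.5857 0.0572 0.31  ] [0.5981 0.0455 0.31  ]
stand [ 0.5199 -0.2726  0.175 ] [ 0.5249 -0.259   0.175 ] [ 0.5203 -0.2517  0.175 ] [ 0.5252 -0.2464  0.175 ]
lgrip [ 0.4902 -0.2512  0.1486]
loop bottom [ 0.52   -0.2465  0.028 ]
caddy [0.551  0.315  0.1216] [0.5508 0.3145 0.125 ] [0.5487 0.3165 0.125 ]
cgrip [0.4972 0.3239 0.0908]
```

View pics/c1.png

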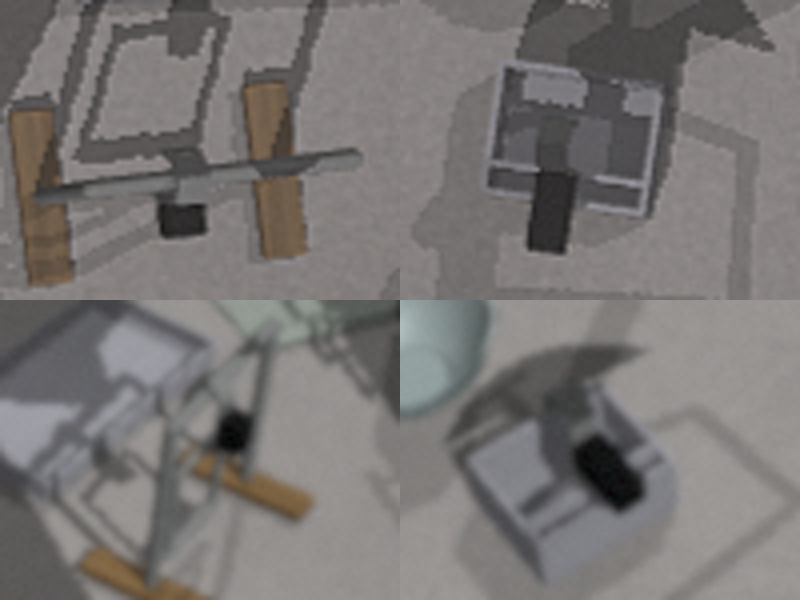

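View pics/c2.png

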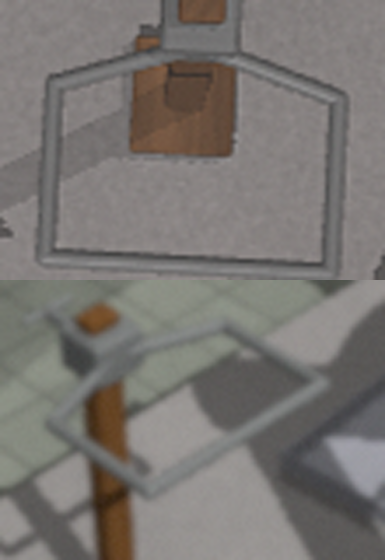

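Run:
```python
from h import *
np.set_printoptions(precision=4,suppress=True)
def bar(n,p,q,z):
    a,b=atz(n,p,z),atz(n,q,z);d=a-b;print(n,a,b,"mid",(a+b)/2,"len",np.linalg.norm(d),"yaw",np.degrees(np.arctan2(-d[0],d[1])))
print("rail");bar("top",(297.9,203.1),(380.7,206.6),.31);bar("side",(292.9,205),(341.4,173.6),.31)
print("stand");bar("top",(424.5,243.3),(504.5,234.3),.175);bar("side",(388,234.5),(417,172.5),.175)
print("hooktop",atz("top",(460.8,238.8),.185),"grip",atz("top",(460.5,249.5),.158),atz("side",(350+233/4,165+132/4),.143))
print("caddy rim, back edge/front edge/left")
T=lambda x,y:(195+(x-400)/4,185+y/4)
bar("top",T(502,62),T(662,90),.05);bar("top",T(487,190),T(642,215),.05)
a,b=atz("top",T(502,62),.05),atz("top",T(487,190),.05);print("side edge yaw",np.degrees(np.arctan2(*(a-b)[1::-1])),np.linalg.norm(a-b))
# grip block top z=.103: ends
a,b=atz("top",T(555,170),.103),atz("top",T(549,252),.103);print("grip",a,b,np.degrees(np.arctan2(*(a-b)[1::-1])))
S=lambda x,y:(215+(x-400)/4,270+(y-300)/4)
a,b=atz("side",S(595,443),.103),atz("side",S(627,492),.103);print("gripside",a,b,np.degrees(np.arctan2(*(a-b)[1::-1])))
for n in("side","top"):
    d=viewer.regions_of(n,"caddy")[:1]
    print(n,[x["bbox"] for x in d])
print([ (n,[ (np.round(x["bbox"]),x["p"]) for x in viewer.find_in(n,"bowl")[:1]]) for n in("side","top")])
```

```text
rail
top [0.5813 0.1489 0.31  ] [ 0.5788 -0.0339  0.31  ] mid [0.58   0.0575 0.31  ] len 0.18281870948940138 yaw -0.7859629418995828
side [0.5815 0.1467 0.31  ] [ 0.5819 -0.0347  0.31  ] mid [0.5817 0.056  0.31  ] len 0.18142148344453193 yaw 0.10406006033451717
stand
top [ 0.5052 -0.157   0.175 ] [ 0.5326 -0.3509  0.175 ] mid [ 0.5189 -0.2539  0.175 ] len 0.19584969541932873 yaw 8.05563403318048
side [ 0.4191 -0.0552  0.175 ] [ 0.5306 -0.3399  0.175 ] mid [ 0.4749 -0.1976  0.175 ] len 0.30575800294712063 yaw 21.387288205867694
hooktop [ 0.5182 -0.2425  0.185 ] grip [ 0.493  -0.2488  0.158 ] [ 0.4943 -0.2531  0.143 ]
caddy rim, back edge/front edge/left
top [0.6073 0.3625 0.05  ] [0.5917 0.2561 0.05  ] mid [0.5995 0.3093 0.05  ] len 0.10754154127341417 yaw -8.304269916570451
top [0.5222 0.3695 0.05  ] [0.5086 0.2667 0.05  ] mid [0.5154 0.3181 0.05  ] len 0.10375254326621247 yaw -7.524236933861055
side edge yaw -4.718221143792891 0.08530801763570961
grip [0.534  0.3176 0.103 ] [0.4816 0.3197 0.103 ] -2.2733752098972744
gripside [0.5244 0.3161 0.103 ] [0.4804 0.3272 0.103 ] -14.164296065930458
side [[234.5, 291.4, 284.3, 339.2]]
top [[216.8, 200.3, 264.7, 248.5]]
[('side', [(array([192., 259., 239., 300.]), 0.6)]), ('top', [(array([207., 128., 261., 180.]), 0.92)])]
```

```bash
cat >> h.py <<'E'
np.set_printoptions(precision=4,suppress=True)
def pose(g,yaw,lean,flip):
    """TCP position, rpy, approach axis for grasp point g; lean/yaw in deg"""
    y,l=np.radians([yaw,lean]);z=np.array([np.cos(y)*np.sin(l),np.sin(y)*np.sin(l),-np.cos(l)])
    Y=np.array([-np.sin(y),np.cos(y),0])*(-1 if flip else 1);X=np.cross(Y,z)
    return np.array(g)+.019*z,R.from_matrix(np.c_[X,Y,z]).as_euler('xyz'),z
def off(o,yaw,v): return np.array(o)+R.from_euler('z',yaw,degrees=True).apply(v)
LG=(-.025,0,-.032);CG=(-.048,0,-.034)
E
python3 - <<'E'
from h import *
f=0.09
for flip in(0,1):
  for nm,o,yaw,v,lean in(("pick",(.519,-.247,.175),8,LG,45),("lift",(.439,-.25,.355),8,LG,45),("railpre",(.50,.057,.355),0,LG,45),("rail",(.581,.057,.31),0,LG,45),("cad",(.55,.315,.125),-7,CG,40),("cadpre",(.48,.057,.21),0,CG,40),("cadin",(.581,.057,.163),0,CG,40)):
    p,r,z=pose(off(o,yaw,v),yaw,lean,flip)
    print(flip,nm,p,kin.solve_ik(p,r),kin.solve_ik(p-.08*z,r))
E
```

```text
0 pick [ 0.5075 -0.2486  0.1296] [-0.5884  0.1829 -0.4015 -1.0055 -0.591  -0.09  ] [-0.6522  0.0385 -0.421  -0.883  -0.7093 -0.2036]
0 lift [ 0.4275 -0.2516  0.3096] [-0.6111 -0.1437 -0.3132 -0.6693 -0.8906 -0.526 ] [-0.7432 -0.222  -0.2363 -0.6622 -1.0939 -0.5166]
0 railpre [0.4884 0.057  0.3096] [ 0.5227 -0.3199 -0.9783  1.0893 -0.4096 -3.0106] [ 0.8549 -0.4928 -0.8846  0.842  -0.7969 -2.9176]
0 rail [0.5694 0.057  0.2646] None [ 0.4986 -0.2779 -0.9193  1.0477 -0.401  -2.9495]
0 cad [0.5145 0.3194 0.0764] [ 0.7495  0.3292 -0.9384  1.8964 -0.546   2.0264] [ 1.0085  0.1922 -0.9445  1.4448 -0.6263  2.2771]
0 cadpre [0.4442 0.057  0.1614] None None
0 cadin [0.5452 0.057  0.1144] None None
1 pick [ 0.5075 -0.2486  0.1296] [-0.5884  0.1829 -0.4015 -1.0055 -0.591   3.0516] [-0.6522  0.0385 -0.421  -0.883  -0.7093  2.938 ]
1 lift [ 0.4275 -0.2516  0.3096] [-0.6111 -0.1437 -0.3132 -0.6693 -0.8906  2.6156] [-0.7432 -0.222  -0.2363 -0.6622 -1.0939  2.625 ]
1 railpre [0.4884 0.057  0.3096] [ 0.5227 -0.3199 -0.9783  1.0893 -0.4096  0.131 ] [ 0.8549 -0.4928 -0.8846  0.842  -0.7969  0.224 ]
1 rail [0.5694 0.057  0.2646] None [ 0.4986 -0.2779 -0.9193  1.0477 -0.401   0.1921]
1 cad [0.5145 0.3194 0.0764] [ 0.7495  0.3292 -0.9384  1.8964 -0.546  -1.1152] [ 1.0085  0.1922 -0.9445  1.4448 -0.6263 -0.8645]
1 cadpre [0.4442 0.057  0.1614] None None
1 cadin [0.5452 0.057  0.1144] None None
```

Run:
```python
from h import *
for nm,o,v in(("railpre",(.50,.057,.355),LG),("railup",(.581,.057,.355),LG),("rail",(.581,.057,.31),LG),("cadpre",(.48,.057,.21),CG),("cadin",(.581,.057,.163),CG)):
  for lean in(-10,0,10,20,25,30,35,40,45,55,65,75):
    p,r,z=pose(off(o,0,v),0,lean,1)
    a=kin.solve_ik(p,r);b=kin.solve_ik(p-.06*z,r)
    print(nm,lean,a,b is not None)
```

```text
railpre -10 [ 0.4101  0.1687  0.0108 -0.0693 -1.5733  1.1661] True
railpre 0 [ 0.46    0.0649 -0.1239  0.     -1.382   1.1108] True
railpre 10 [ 0.5209 -0.0383 -0.2759  0.0935 -1.1829  1.021 ] True
railpre 20 [ 0.5898 -0.1383 -0.4497  0.2314 -0.9782  0.8785] True
railpre 25 [ 0.6227 -0.1857 -0.5463  0.3269 -0.875   0.7798] True
railpre 30 [ 0.6481 -0.2299 -0.6494  0.4477 -0.7716  0.6589] True
railpre 35 [ 0.6557 -0.2689 -0.7578  0.6014 -0.6663  0.5138] True
railpre 40 [ 0.6273 -0.2998 -0.8689  0.802  -0.5526  0.3422] True
railpre 45 [ 0.5227 -0.3199 -0.9783  1.0893 -0.4096  0.131 ] True
railpre 55 None True
railpre 65 None False
railpre 75 [-0.2046 -0.3383 -0.7402 -2.1623 -0.2387 -2.4831] False
railup -10 [ 0.3554  0.316   0.2027 -0.0605 -1.6213  1.2173] True
railup 0 [ 0.3921  0.2127  0.0517  0.     -1.4098  1.1787] True
railup 10 [ 0.4356  0.1125 -0.1122  0.079  -1.1887  1.1115] True
railup 20 [ 0.4834  0.018  -0.2934  0.1958 -0.9567  0.9988] True
railup 25 [ 0.5059 -0.0259 -0.3933  0.2797 -0.8359  0.9152] True
railup 30 [ 0.5224 -0.0666 -0.5014  0.3923 -0.7109  0.8044] True
railup
[... 1281 characters left out ...]
lse
cadpre 40 None False
cadpre 45 None False
cadpre 55 None False
cadpre 65 [-0.4761 -0.0825 -1.0571 -2.3726 -0.6402 -2.0162] True
cadpre 75 None False
cadin -10 [ 0.3693  0.3987 -0.166  -0.0681 -1.1699  1.2332] True
cadin 0 [ 0.4093  0.3066 -0.322   0.     -0.9423  1.1615] True
cadin 10 [ 0.4555  0.2231 -0.5014  0.1199 -0.6928  1.0289] True
cadin 20 [ 0.4828  0.1515 -0.7406  0.4216 -0.3985  0.7212] True
cadin 25 [ 0.3786  0.1185 -0.9286  0.944  -0.1941  0.2898] True
cadin 30 None True
cadin 35 None False
cadin 40 None False
cadin 45 None False
cadin 55 [-0.2958  0.1624 -0.8471 -2.5536 -0.445  -1.9395] True
cadin 65 [-0.3929  0.3452 -1.0448 -2.707  -0.9688 -1.6544] False
cadin 75 None False
```

Run:
```python
from h import *
def ok(o,yaw,lean,v):
  out=[]
  for d,dz in((0,0),(0,.045),(-.07,.045)):
    p,r,z=pose(off(off(o,yaw,(d,0,dz)),yaw,v),yaw,lean,1)
    out.append(kin.solve_ik(p,r))
  p,r,z=pose(off(o,yaw,v),yaw,lean,1);out.append(kin.solve_ik(p-.08*z,r))
  return min(-o[4] for o in out) if all(o is not None for o in out) else 0
for yaw in(-10,-5,0,5,10):
  for y in(.0,.03,.057,.09,.115):
    print(yaw,y,[(l,round(ok((.581,y,.163),yaw,l,CG),2)) for l in(15,20,25,30,35,40)],"rail",[(l,round(ok((.581,y,.31),yaw,l,LG),2)) for l in(25,35,45)])
```

```text
-10 0.0 [(15, np.float64(0.56)), (20, np.float64(0.41)), (25, np.float64(0.22)), (30, 0), (35, 0), (40, 0)] rail [(25, np.float64(0.73)), (35, np.float64(0.47)), (45, 0)]
-10 0.03 [(15, np.float64(0.56)), (20, np.float64(0.42)), (25, np.float64(0.25)), (30, 0), (35, 0), (40, 0)] rail [(25, np.float64(0.74)), (35, np.float64(0.5)), (45, np.float64(0.2))]
-10 0.057 [(15, np.float64(0.57)), (20, np.float64(0.43)), (25, np.float64(0.28)), (30, 0), (35, 0), (40, 0)] rail [(25, np.float64(0.75)), (35, np.float64(0.53)), (45, np.float64(0.29))]
-10 0.09 [(15, np.float64(0.58)), (20, np.float64(0.45)), (25, np.float64(0.32)), (30, np.float64(0.21)), (35, 0), (40, 0)] rail [(25, np.float64(0.77)), (35, np.float64(0.56)), (45, np.float64(0.38))]
-10 0.115 [(15, np.float64(0.59)), (20, np.float64(0.47)), (25, np.float64(0.34)), (30, np.float64(0.26)), (35, 0), (40, 0)] rail [(25, np.float64(0.78)), (35, np.float64(0.59)), (45, np.float64(0.44))]
-5 0.0 [(15, np.float64(0.55)), (20, np.float64(0.4)), (25, np.float64(0.19)), (30, 0), (35, 0), (40, 0)] rail [(25, np.float64(0.71)), (35, np.float64
[... 2579 characters left out ...]
0.45)), (45, 0)]
10 0.03 [(15, np.float64(0.57)), (20, np.float64(0.42)), (25, np.float64(0.24)), (30, 0), (35, 0), (40, 0)] rail [(25, np.float64(0.72)), (35, np.float64(0.43)), (45, 0)]
10 0.057 [(15, np.float64(0.56)), (20, np.float64(0.41)), (25, np.float64(0.22)), (30, 0), (35, 0), (40, 0)] rail [(25, np.float64(0.71)), (35, np.float64(0.42)), (45, 0)]
10 0.09 [(15, np.float64(0.56)), (20, np.float64(0.41)), (25, np.float64(0.2)), (30, 0), (35, 0), (40, 0)] rail [(25, np.float64(0.71)), (35, np.float64(0.41)), (45, 0)]
10 0.115 [(15, np.float64(0.56)), (20, np.float64(0.4)), (25, np.float64(0.19)), (30, 0), (35, 0), (40, 0)] rail [(25, np.float64(0.71)), (35, np.float64(0.42)), (45, 0)]
```

Run:
```python
from h import *
t0=telemetry.current_t()
O=(.519,-.247,.175);L=32
p,r,z=pose(off(O,8,LG),8,L,0)
print(kin.solve_ik(p,r))
q=telemetry.current_tool_pos()
ctrl.move_straight([q[0],q[1],.32],speed=.2)
ctrl.move_to(p-.08*z,r)
print(telemetry.current_t()-t0, ctrl.move_straight(p,speed=.1,until_force=5))
claw.gripper_close(40)
print(telemetry.current_t(),telemetry.current_gripper_width(),telemetry.current_finger_force(),telemetry.current_force(),telemetry.current_tool_pos(),p)
a=viewer.capture("top");b=viewer.capture("side")
w=lambda i,x,y:cv2.resize(i[y:y+150,x:x+130],None,fx=3,fy=3,interpolation=cv2.INTER_CUBIC)
cv2.imwrite("pics/g1.png",np.hstack([w(a,400,170),w(b,340,140)]))
```

```text
[-0.3692  0.1711 -0.4189 -0.5235 -0.5426 -0.6698]
2.2750000000000004 False
6.1 0.0018002068777792641 0.2577696687421849 [-0.3994 -0.5922  0.2517] [ 0.5042 -0.2491  0.1269] [ 0.5042 -0.2491  0.1269]
```

View pics/g1.png

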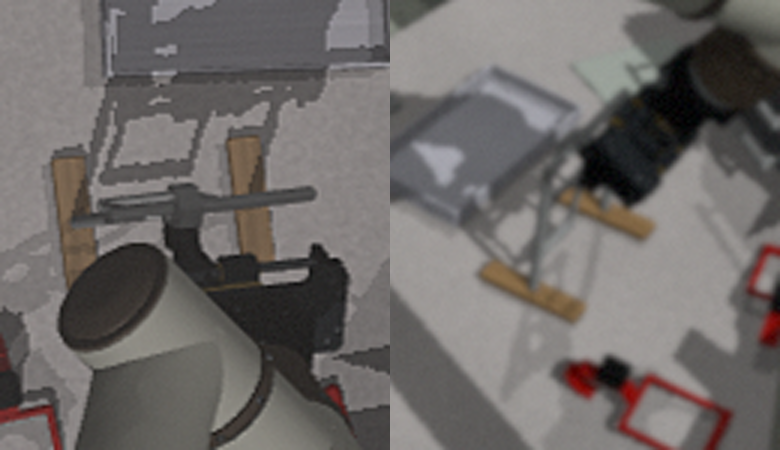

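Run:
```python
from h import *
claw.open_jaws()
print(telemetry.current_gripper_width())
p,r,z=pose(off((.519,-.247,.175),8,LG),8,32,0)
ctrl.move_straight(p-.10*z,speed=.15)
ctrl.wait(.3)
a=viewer.capture("top");b=viewer.capture("side")
for n in("top","side"):
  for q in("link","link_grip","link_loop"): print(n,q,[(np.round(d["pixel"],1).tolist(),round(d["p"],2)) for d in viewer.spot_point(n,q)[:4]])
w=lambda i,x,y:cv2.resize(i[y:y+100,x:x+80],None,fx=5,fy=5,interpolation=cv2.INTER_CUBIC)
cv2.imwrite("pics/g2.png",np.hstack([w(a,420,190),w(b,360,160)]))
print(telemetry.current_t(),telemetry.current_tool_pos(),telemetry.current_tool_rot(),proj("top",p-.1*z),proj("side",p-.1*z))
```

```text
0.9937599793289725
top link [([152.5, 245.4], 0.71), ([397.8, 289.3], 0.58), ([460.7, 239.8], 0.54)]
top link_grip [([460.4, 249.9], 0.7), ([401.4, 299.3], 0.58)]
top link_loop [([410.3, 338.0], 0.9), ([449.9, 236.2], 0.62)]
side link [([399.2, 187.7], 0.81), ([403.8, 264.4], 0.6), ([469.5, 250.8], 0.57), ([204.4, 392.5], 0.52)]
side link_grip [([473.1, 237.8], 0.87), ([415.5, 263.3], 0.76), ([409.3, 200.2], 0.69)]
side link_loop [([479.6, 227.9], 0.77), ([393.0, 221.4], 0.64)]
9.2333 [ 0.4517 -0.2565  0.2117] [-3.1415  0.5585 -3.002 ] [468.9008 266.6334] [423.4363 186.2617]
```

View pics/g2.png

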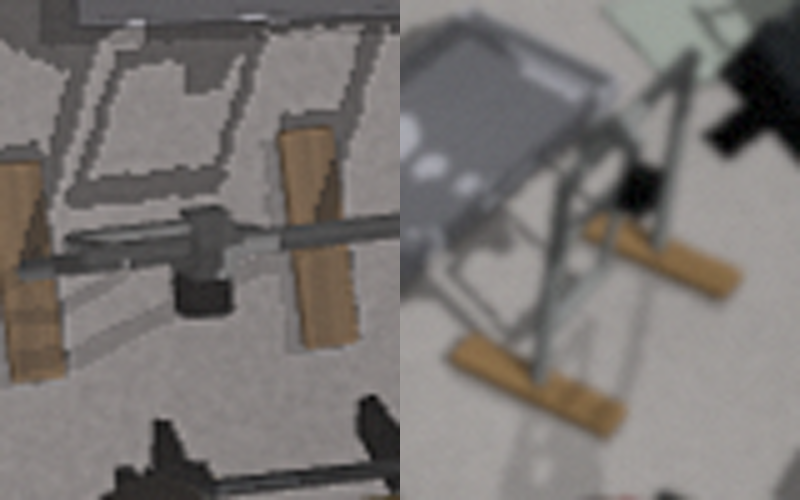

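Run:
```python
from h import *
p,r,z=pose(off((.519,-.247,.175),8,LG),8,32,0)
Y=np.array([-np.sin(np.radians(8)),np.cos(np.radians(8)),0])
t=p-.1*z
for s in(1,0,-1): print(s,proj("top",t+s*.0435*Y),proj("side",t+s*.0435*Y))
print("grip tri",tri((409.3,200.2),(460.4,249.9)),tri((360+240/5,160+188/5),(460.4,249.9)))
print("closing tcp",proj("top",p),proj("side",p), "grasp pt",proj("top",p-.019*z),proj("side",p-.019*z))
print("hook origin", tri((399.2,187.7),(460.7,239.8)))
g=p-.019*z
for o in((.519,-.247,.175),(.519,-.240,.175)):
  for nm,v in(("org",(0,0,0)),("top",(0,0,.014)),("sleeve",LG),("slv top back",(-.036,0,-.017)),("loop",(0,0,-.147)),("loopL",(0,.038,-.147)),("loopR",(0,-.038,-.147))):
    X=off(o,8,v);print(nm,X,proj("top",X),proj("side",X))
print(telemetry.current_qpos())
```

```text
1 [450.634  268.6741] [416.3541 193.8505]
0 [468.9008 266.6334] [423.4363 186.2617]
-1 [487.163  264.5933] [430.2796 178.9288]
grip tri [ 0.4918 -0.2551  0.1343] [ 0.493  -0.2508  0.1468]
closing tcp [457.6574 245.2741] [404.2761 201.088 ] grasp pt [459.6918 249.1388] [407.7546 198.3962]
hook origin [ 0.5197 -0.2414  0.1764]
org [ 0.519 -0.247  0.175] [461.6642 238.6682] [401.9337 187.3083]
top [ 0.519 -0.247  0.189] [463.0954 238.456 ] [402.4775 183.731 ]
sleeve [ 0.4942 -0.2505  0.143 ] [459.6918 249.1388] [407.7546 198.3962]
slv top back [ 0.4834 -0.252   0.158 ] [461.7058 253.4734] [411.5262 196.0427]
loop [ 0.519 -0.247  0.028] [448.1618 240.6701] [396.6334 222.177 ]
loopL [ 0.5137 -0.2094  0.028 ] [434.0733 242.2412] [390.7178 228.6142]
loopR [ 0.5243 -0.2846  0.028 ] [462.2476 239.0993] [402.3916 215.9112]
org [ 0.519 -0.24   0.175] [458.7846 238.5858] [400.5284 188.3394]
top [ 0.519 -0.24   0.189] [460.1875 238.3728] [401.064  184.7605]
sleeve [ 0.4942 -0.2435  0.143 ] [456.8732 249.0582] [406.3744 199.4449]
slv top back [ 0.4834 -0.245   0.158 ] [458.8575 253.3919] [410.1407 197.0966]
loop [ 0.519 -0.24   0.028] [445.5491 240.5954] [395.3086 223.2175]
loopL [ 0.5137 -0.2024  0.028 ] [431.4603 242.1665] [389.3616 229.6833]
loopR [ 0.5243 -0.2776  0.028 ] [459.6351 239.0246] [401.097  216.9241]
[-0.4226  0.0015 -0.394  -0.4337 -0.737  -0.7497]
```

Run:
```python
from h import *
print("tip+y",tri((423,188),(452.6,274)))
p,r,z=pose(off((.519,-.247,.175),8,LG),8,32,0)
Y=np.array([-np.sin(np.radians(8)),np.cos(np.radians(8)),0]);print("pred",p-.1*z+.0435*Y)
ctrl.move_straight(p,speed=.15)
print(telemetry.current_force())
a=viewer.capture("top");b=viewer.capture("side")
w=lambda i,x,y:cv2.resize(i[y:y+75,x:x+60],None,fx=6.6,fy=6.6,interpolation=cv2.INTER_CUBIC)
A,B=w(a,430,215),w(b,370,160)
for n,im,x0,y0 in(("top",A,430,215),("side",B,370,160)):
  for X,c in((p,(0,0,255)),(p+.0435*Y,(0,255,0)),(p-.0435*Y,(0,255,255)),(p-.019*z,(255,0,255))):
    u=(proj(n,X)-[x0,y0]+.5)*6.6;cv2.drawMarker(im,(int(u[0]),int(u[1])),c,0,9,1)
cv2.imwrite("pics/g3.png",np.hstack([A,B]))
```

```text
tip+y [ 0.4313 -0.2132  0.2417]
pred [ 0.4457 -0.2134  0.2117]
[-0.2619 -0.0182  0.2371]
```

View pics/g3.png

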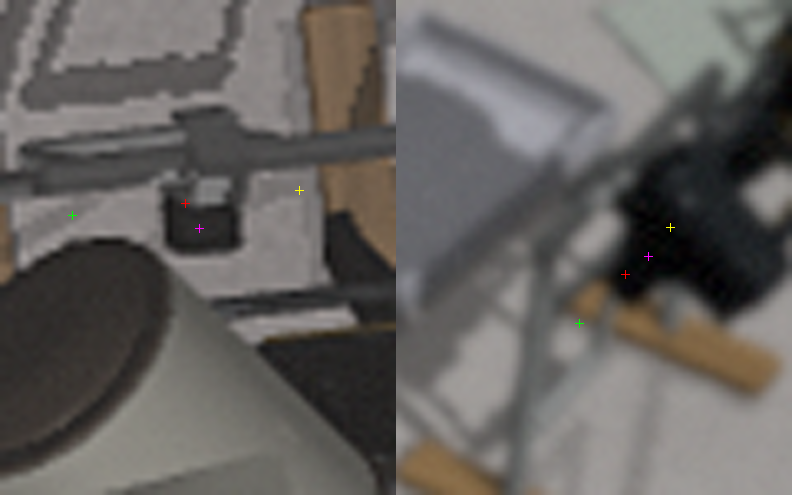

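Run:
```python
from h import *
p,r,z=pose(off((.519,-.247,.175),8,LG),8,32,0)
print(ctrl.move_straight(p+.022*z,speed=.05,until_force=4))
claw.gripper_close(40)
print(telemetry.current_t(),telemetry.current_gripper_width(),telemetry.current_finger_force(),telemetry.current_force(),telemetry.current_tool_pos()-p)
viewer.capture("top");viewer.capture("side")
for n in("top","side"):
  for q in("link","link_grip","link_loop"): print(n,q,[(np.round(d["pixel"],1).tolist(),round(d["p"],2)) for d in viewer.spot_point(n,q)[:4]])
```

```text
False
11.7833 0.2755520151622275 39.193328914093335 [ 0.1487  0.3684 -0.3517] [ 0.0113  0.0017 -0.0189]
top link [([462.4, 237.9], 0.72), ([398.6, 288.3], 0.71), ([465.7, 328.3], 0.56)]
top link_grip [([403.4, 302.9], 0.77), ([477.5, 326.4], 0.69), ([462.0, 249.4], 0.66)]
top link_loop [([407.9, 337.7], 0.81), ([446.8, 235.0], 0.71), ([516.8, 310.5], 0.7)]
side link [([400.9, 188.8], 0.64), ([404.1, 264.4], 0.62), ([466.4, 249.2], 0.48)]
side link_grip [([417.1, 262.2], 0.65), ([316.6, 188.0], 0.64), ([406.9, 196.4], 0.61), ([474.6, 239.9], 0.59)]
side link_loop [([445.8, 286.7], 0.9), ([393.1, 221.5], 0.57), ([480.5, 228.2], 0.41)]
```

```bash
cat >> h.py <<'E'
EX=.022
def lp(o,yaw=0,lean=32,flip=0,v=LG,ex=EX):
    p,r,z=pose(off(o,yaw,v),yaw,lean,flip);return p+ex*z,r,z
E
python3 - <<'E'
from h import *
O=np.array((.519,-.247,.175))
def go(o,yaw,s): p,r,z=lp(o,yaw);ctrl.move_straight(p,speed=s,ori=r)
go(O+[0,0,.047],8,.08)
print(telemetry.current_force(),telemetry.current_gripper_width())
B=off(O,8,(-.09,0,.047));go(B,8,.12)
B[2]=.36;go(B,8,.2)
p,r,z=lp((.49,.057,.36));print(kin.solve_ik(p,r));ctrl.move_to(p,r)
ctrl.wait(.3)
print(telemetry.current_t(),telemetry.current_tool_pos()-p,telemetry.current_gripper_width())
a=viewer.capture("top");b=viewer.capture("side")
cv2.imwrite("pics/rt.png",a);cv2.imwrite("pics/rs.png",b)
O=(.49,.057,.36)
for n,im in(("top",a),("side",b)):
  for q,X in(("link",O),("link_grip",off(O,0,LG)),("link_loop",off(O,0,(0,0,-.147)))):
    print(n,q,[(np.round(d["pixel"],1).tolist(),round(d["p"],2)) for d in viewer.spot_point(n,q)[:4]],proj(n,X))
w=lambda i,x,y:cv2.resize(i[y:y+150,x:x+130],None,fx=3,fy=3,interpolation=cv2.INTER_CUBIC)
cv2.imwrite("pics/r1.png",np.hstack([w(a,270,150),w(b,270,130)]))
E
```

```text
[-1.042   0.2238 -0.8977] 0.2733326562953303
[ 0.6446 -0.2343 -0.7236  0.5252 -0.6881 -2.5592]
16.4917 [ 0.0001 -0.0005 -0.    ] 0.2724352022324327
top link [([337.8, 243.7], 0.8), ([465.4, 327.5], 0.77), ([400.1, 290.5], 0.61)] [339.2986 245.0604]
top link_grip [([337.0, 257.7], 0.93), ([399.3, 299.9], 0.82), ([480.6, 325.3], 0.74)] [338.4023 256.9565]
top link_loop [([409.4, 338.6], 0.95), ([335.9, 240.8], 0.77), ([516.5, 313.5], 0.76)] [336.8464 246.6571]
side link [([401.3, 263.8], 0.9), ([465.4, 252.1], 0.62), ([206.6, 393.1], 0.47)] [344.116  189.6791]
side link_grip [([415.7, 261.4], 0.86), ([470.1, 241.2], 0.55)] [351.1024 204.1923]
side link_loop [([447.4, 286.3], 0.58), ([337.8, 231.1], 0.55), ([476.8, 228.6], 0.49)] [342.2519 232.3811]
```

View pics/r1.png

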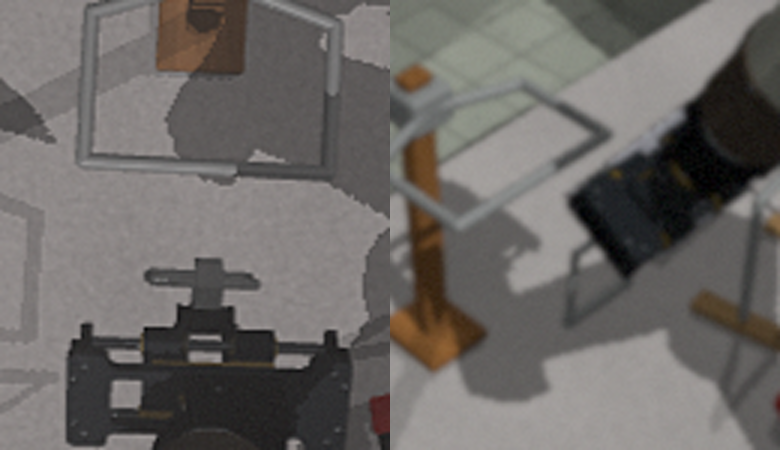

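Run:
```python
from h import *
def go(o,s,uf=None): p,r,z=lp(o);return ctrl.move_straight(p,speed=s,ori=r,until_force=uf)
print(go((.579,.057,.36),.1,6))
viewer.capture("top");viewer.capture("side")
print(viewer.spot_point("top","link")[0],proj("top",(.579,.057,.36)))
print(go((.579,.057,.325),.07,4),telemetry.current_force())
print(go((.579,.057,.302),.03,2),telemetry.current_force(),telemetry.current_tool_pos()-lp((.579,.057,.31))[0])
ctrl.wait(.1)
a=viewer.capture("top");b=viewer.capture("side")
for n in("top","side"):
  for q,X in(("link",(.581,.057,.31)),("link_loop",(.581,.057,.163))):
    print(n,q,[(np.round(d["pixel"],1).tolist(),round(d["p"],2)) for d in viewer.spot_point(n,q)[:4]],proj(n,X))
print(telemetry.current_t())
w=lambda i,x,y:cv2.resize(i[y:y+150,x:x+130],None,fx=3,fy=3,interpolation=cv2.INTER_CUBIC)
cv2.imwrite("pics/r2.png",np.hstack([w(a,270,150),w(b,270,130)]))
```

```text
False
{'pixel': [397.2, 289.2], 'p': 0.95} [340.443  203.1405]
True [-0.263   0.0438 -1.3242]
True [1.8652 0.1228 2.4576] [-0.0001 -0.0003 -0.0003]
top link [([399.5, 288.5], 0.89), ([463.9, 326.0], 0.74), ([340.0, 203.9], 0.7)] [339.5298 204.4227]
top link_loop [([409.0, 340.8], 0.89), ([340.0, 206.1], 0.67), ([514.1, 312.0], 0.57)] [337.1437 210.0701]
side link [([404.1, 266.0], 0.62), ([464.8, 251.0], 0.58)] [317.9373 189.0323]
side link_loop [([479.4, 226.2], 0.86), ([446.9, 286.0], 0.77), ([316.5, 228.7], 0.66)] [318.167  229.2855]
19.9917
```

View pics/r2.png

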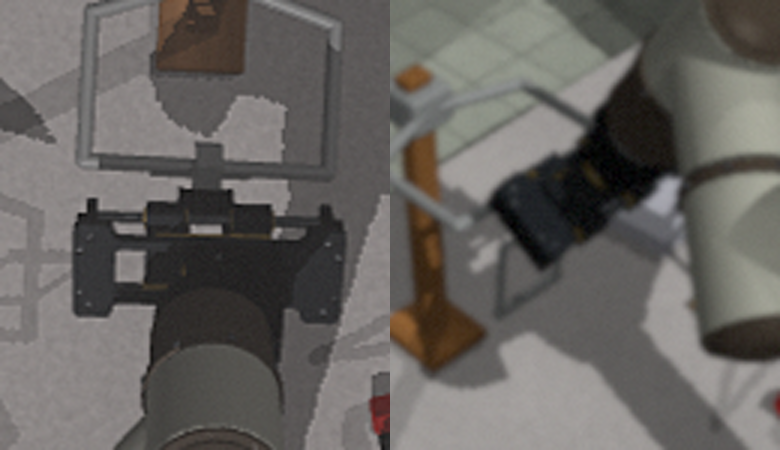

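Run:
```python
from h import *
claw.open_jaws();print(telemetry.current_force())
p,r,z=lp((.579,.057,.31));q=telemetry.current_tool_pos()
ctrl.move_straight(q-.10*z,speed=.12)
O=(.548,.316,.125);p,r,z=lp(O,-7,22,1,CG);print(kin.solve_ik(p,r),kin.solve_ik(p-.09*z,r),telemetry.current_qpos())
ctrl.move_to(p-.09*z+[0,0,.06],r)
viewer.capture("top");viewer.capture("side")
L=(.581,.057,.31)
for q,X in(("link",L),("link_grip",off(L,0,LG)),("link_loop",(.581,.057,.163)),("caddy",O),("caddy_grip",off(O,-7,CG)),("bowl",O),("rail_mid",L)):
  for n in("top","side"):
    print(n,q,[(np.round(d["pixel"],1).tolist(),round(d["p"],2)) for d in viewer.spot_point(n,q)[:4]],proj(n,X))
print(telemetry.current_t())
```

```text
[ 0.0503  0.0859 -0.2416]
[ 0.9018  0.3634 -0.74    0.9196 -0.414  -0.2957] [ 1.0336  0.2283 -0.6251  0.605  -0.6469 -0.0606] [ 0.5927 -0.1779 -0.58    0.4493 -0.7492 -2.4311]
top link [([397.7, 289.8], 0.97), ([340.8, 202.9], 0.83), ([464.4, 329.2], 0.63)] [339.5298 204.4227]
side link [([318.5, 187.3], 0.79), ([468.7, 253.9], 0.38)] [317.9373 189.0323]
top link_grip [([401.8, 299.4], 0.84), ([478.9, 326.7], 0.78), ([337.0, 220.6], 0.49)] [338.6636 216.7933]
side link_grip [([324.3, 202.6], 0.7), ([471.5, 238.0], 0.45), ([257.4, 293.7], 0.45)] [324.6964 202.6395]
top link_loop [([514.4, 312.7], 0.93), ([405.2, 340.4], 0.85), ([338.4, 205.2], 0.56)] [337.1437 210.0701]
side link_loop [([316.8, 225.8], 0.76), ([446.6, 286.7], 0.49)] [318.167  229.2855]
top caddy [([230.5, 220.6], 0.83)] [233.3745 221.4867]
side caddy [([261.1, 293.8], 0.95)] [257.1259 295.44  ]
top caddy_grip [([231.0, 238.8], 0.93)] [232.3264 240.7768]
side caddy_grip [([267.5, 315.0], 0.74)] [268.5423 315.0632]
top bowl [([233.8, 155.6], 0.96)] [233.3745 221.4867]
side bowl [([217.5, 367.5], 0.64), ([216.4, 289.0], 0.62)] [257.1259 295.44  ]
top rail_mid [([339.2, 203.8], 0.9)] [339.5298 204.4227]
side rail_mid [([317.8, 186.8], 0.81), ([219.4, 290.4], 0.52)] [317.9373 189.0323]
25.1333
```

Run:
```python
from h import *
print("loop",tri((316.8,225.8),(338.4,205.2)),"orig",tri((318.5,187.3),(340.8,202.9)),"cad",tri((258,294.8),(232.5,220.5)),"cg",tri((268,315.5),(231.2,240)))
O=(.549,.316,.125);p,r,z=lp(O,-7,22,1,CG)
ctrl.move_straight(p-.09*z,speed=.12)
print(ctrl.move_straight(p,speed=.1,until_force=5))
claw.gripper_close(58)
print(telemetry.current_t(),telemetry.current_gripper_width(),telemetry.current_finger_force(),telemetry.current_force(),telemetry.current_tool_pos()-p)
viewer.capture("top");viewer.capture("side")
for q,X in(("caddy",O),("caddy_grip",off(O,-7,CG))):
  for n in("top","side"):
    print(n,q,[(np.round(d["pixel"],1).tolist(),round(d["p"],2)) for d in viewer.spot_point(n,q)[:2]],proj(n,X))
```

```text
loop [0.5917 0.0535 0.1673] orig [0.5835 0.0537 0.3126] cad [0.5484 0.3159 0.1276] cg [0.5015 0.3241 0.0903]
False
27.8833 0.269220861098909 57.99710704945028 [ 1.0378 -0.343   0.4809] [-0.     -0.0002 -0.0001]
top caddy [([234.7, 218.9], 0.8), ([179.9, 232.2], 0.28)] [233.3877 221.0902]
side caddy [([256.6, 295.5], 0.79)] [256.8763 295.2268]
top caddy_grip [([230.5, 237.7], 0.63), ([231.1, 222.5], 0.36)] [232.3394 240.3883]
side caddy_grip [([266.9, 316.1], 0.85)] [268.2877 314.8418]
```

Run:
```python
from h import *
def go(o,yaw,s,uf=None): p,r,z=lp(o,yaw,22,1,CG);return ctrl.move_straight(p,speed=s,ori=r,until_force=uf)
for o in((.46,.055,.21),(.52,.055,.21),(.592,.055,.21),(.592,.055,.16)):
  p,r,z=lp(o,0,22,1,CG);print(kin.solve_ik(p,r))
go((.549,.316,.21),-7,.1)
print(telemetry.current_force(),telemetry.current_gripper_width())
go((.46,.30,.21),-7,.15)
go((.46,.055,.21),0,.18)
ctrl.wait(.3)
O=(.46,.055,.21)
a=viewer.capture("top");b=viewer.capture("side")
cv2.imwrite("pics/kt.png",a);cv2.imwrite("pics/ks.png",b)
for q,X in(("caddy",O),("caddy_grip",off(O,0,CG)),("link",(.581,.055,.31)),("link_loop",(.591,.055,.163))):
  for n in("top","side"):
    print(n,q,[(np.round(d["pixel"],1).tolist(),round(d["p"],2)) for d in viewer.spot_point(n,q)[:4]],proj(n,X))
print(telemetry.current_t(),telemetry.current_gripper_width())
```

```text
[ 0.6472 -0.114  -0.9794  0.5438 -0.4518  0.4614]
[ 0.548   0.0064 -0.8576  0.498  -0.4209  0.5951]
[ 0.4694  0.1352 -0.6899  0.4159 -0.4328  0.7499]
[ 0.4132  0.202  -0.8303  0.6933 -0.2376  0.5054]
[ 0.5639 -0.4097 -1.2824] 0.2690137114815565
top caddy [([336.4, 259.7], 0.62)] [337.2986 259.3712]
side caddy [([351.3, 239.1], 0.62), ([363.6, 255.3], 0.3)] [351.0442 238.3502]
top caddy_grip [([334.3, 277.9], 0.71), ([338.9, 205.7], 0.58)] [336.2496 279.2072]
side caddy_grip [([364.3, 257.4], 0.68)] [363.9436 256.3655]
top link [([339.1, 204.8], 0.82), ([466.8, 326.1], 0.75), ([397.1, 286.9], 0.73)] [340.436  204.4486]
side link [([316.4, 188.1], 0.75), ([406.5, 262.4], 0.56), ([367.9, 188.3], 0.52)] [318.4722 188.687 ]
top link_loop [([515.7, 314.5], 0.91), ([409.0, 339.0], 0.71), ([335.1, 205.7], 0.68)] [338.0698 206.0308]
side link_loop [([316.5, 227.9], 0.97)] [316.1705 227.2349]
32.2667 0.2713804964789699
```

Run:
```python
from h import *
def go(o,yaw,s,uf=None): p,r,z=lp(o,yaw,22,1,CG);return ctrl.move_straight(p,speed=s,ori=r,until_force=uf)
print(go((.54,.056,.208),0,.1,4),telemetry.current_force())
print(go((.592,.056,.208),0,.05,3),telemetry.current_force())
a=viewer.capture("top");b=viewer.capture("side")
O=(.592,.056,.208)
for q,X in(("caddy",O),("link",(.581,.055,.31)),("link_loop",(.591,.055,.163))):
  for n in("top","side"):
    print(n,q,[(np.round(d["pixel"],1).tolist(),round(d["p"],2)) for d in viewer.spot_point(n,q)[:4]],proj(n,X))
print(telemetry.current_t(),telemetry.current_gripper_width())
w=lambda i,x,y:cv2.resize(i[y:y+100,x:x+80],None,fx=5,fy=5,interpolation=cv2.INTER_CUBIC)
cv2.imwrite("pics/k2.png",np.hstack([w(a,300,165),w(b,275,165)]))
```

```text
False [ 0.3503  0.0835 -1.3507]
False [-0.5918 -0.1289 -1.9832]
top caddy [([341.0, 204.1], 0.58)] [338.368  203.8674]
side caddy [([314.5, 216.5], 0.96)] [315.5501 215.5823]
top link [([397.6, 286.1], 0.88), ([236.2, 160.8], 0.63), ([339.3, 204.5], 0.5)] [340.436  204.4486]
side link [([315.4, 189.5], 0.77), ([465.4, 252.7], 0.7), ([403.1, 263.4], 0.61)] [318.4722 188.687 ]
top link_loop [([408.1, 338.0], 0.86), ([516.0, 309.9], 0.82), ([339.1, 207.5], 0.8)] [338.0698 206.0308]
side link_loop [([447.2, 286.3], 0.82), ([317.7, 227.8], 0.65), ([478.7, 228.7], 0.61)] [316.1705 227.2349]
34.8083 0.2706346446443379
```

View pics/k2.png

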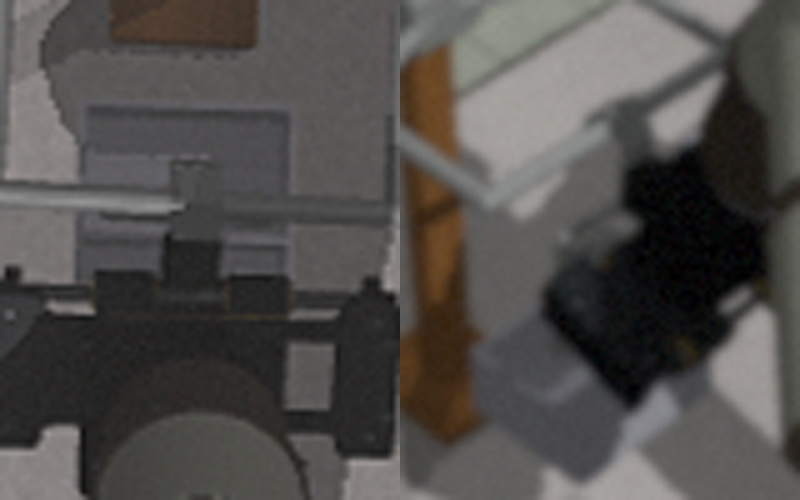

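Run:
```python
from h import *
def go(o,yaw,s,uf=None): p,r,z=lp(o,yaw,22,1,CG);h=ctrl.move_straight(p,speed=s,ori=r,until_force=uf);print(h,"z",o[2]+(telemetry.current_tool_pos()-p)[2],telemetry.current_force());return h
go((.591,.056,.18),0,.03,3)
```

```text
False z 0.18028595673185305 [ 0.407  -0.2252 -0.6824]
```

Run:
```python
from h import *
def go(o,yaw,s,uf=None): p,r,z=lp(o,yaw,22,1,CG);h=ctrl.move_straight(p,speed=s,ori=r,until_force=uf);print(h,"z",o[2]+(telemetry.current_tool_pos()-p)[2],telemetry.current_force());return h
go((.591,.056,.155),0,.02,2)
ctrl.wait(.1)
viewer.capture("top");viewer.capture("side")
for q,X in(("caddy",(.591,.056,.163)),("link",(.581,.055,.31)),("link_loop",(.591,.055,.163))):
  for n in("top","side"):
    print(n,q,[(np.round(d["pixel"],1).tolist(),round(d["p"],2)) for d in viewer.spot_point(n,q)[:4]],proj(n,X))
print(telemetry.current_t())
```

```text
True z 0.16312299210469894 [-0.6692  0.4814  2.7439]
top caddy [([335.6, 205.4], 0.67), ([335.6, 224.5], 0.24)] [337.6626 206.0191]
side caddy [([314.5, 225.5], 0.56)] [315.9234 227.4078]
top link [([401.6, 289.0], 0.64), ([467.4, 326.8], 0.6), ([338.2, 205.2], 0.58)] [340.436  204.4486]
side link [([469.2, 251.9], 0.84), ([406.6, 262.5], 0.75), ([316.2, 189.5], 0.66)] [318.4722 188.687 ]
top link_loop [([408.0, 338.7], 0.94), ([517.4, 313.0], 0.94)] [338.0698 206.0308]
side link_loop [([445.9, 288.2], 0.95), ([479.0, 225.7], 0.93), ([312.5, 226.9], 0.87)] [316.1705 227.2349]
37.2417
```

Run:
```python
from h import *
claw.open_jaws();ctrl.wait(.2);print(telemetry.current_force(),telemetry.current_t())
q=telemetry.current_tool_pos()
ctrl.move_straight(q+[-.09,0,.06],speed=.08)
q=telemetry.current_tool_pos()
ctrl.move_straight(q+[-.03,0,.10],speed=.15)
for k in range(3):
  ctrl.wait(2)
  print(telemetry.current_t())
  a=viewer.capture("top");b=viewer.capture("side")
  for q,X in(("caddy",(.591,.056,.163)),("caddy_grip",off((.591,.056,.163),0,CG)),("link",(.581,.055,.31)),("link_loop",(.591,.055,.163))):
   for n in("top","side"):
    print(n,q,[(np.round(d["pixel"],1).tolist(),round(d["p"],2)) for d in viewer.spot_point(n,q)[:4] if d["pixel"][0]<380],proj(n,X))
  if k: print("motion",[int((cv2.absdiff(x,y)[130:330,220:400].max(2)>25).sum()) for x,y in((a,pa),(b,pb))])
  pa,pb=a,b
cv2.imwrite("pics/f.png",np.hstack([a[140:290,270:400],b[140:290,260:390]]))
for n in("top","side"):
  for q in("bowl","baking_tray","spoon_a"): print(n,q,[(np.round(d["pixel"],1).tolist(),round(d["p"],2)) for d in viewer.spot_point(n,q)[:2]])
```

```text
[ 0.1053  0.4535 -0.3057] 38.675
43.0167
top caddy [([336.9, 208.3], 0.91)] [337.6626 206.0191]
side caddy [([318.9, 230.6], 0.55)] [315.9234 227.4078]
top caddy_grip [([334.2, 227.7], 0.79)] [336.642  226.3313]
side caddy_grip [([331.3, 248.4], 0.61)] [327.9214 244.1534]
top link [([338.9, 203.6], 0.56)] [340.436  204.4486]
side link [([317.0, 187.3], 0.67)] [318.4722 188.687 ]
top link_loop [([337.6, 209.2], 0.81)] [338.0698 206.0308]
side link_loop [([317.9, 226.4], 0.9)] [316.1705 227.2349]
45.5167
top caddy [([336.4, 210.7], 0.73)] [337.6626 206.0191]
side caddy [([318.5, 228.1], 0.76)] [315.9234 227.4078]
top caddy_grip [([336.1, 230.0], 0.91)] [336.642  226.3313]
side caddy_grip [([333.2, 245.7], 0.75), ([366.4, 187.8], 0.73)] [327.9214 244.1534]
top link [([341.1, 204.7], 0.65)] [340.436  204.4486]
side link [([317.0, 189.2], 0.86)] [318.4722 188.687 ]
top link_loop [([334.3, 208.3], 0.81), ([151.5, 244.6], 0.24)] [338.0698 206.0308]
side link_loop [([316.2, 231.9], 0.97)] [316.1705 227.2349]
motion [0, 0]
48.0167
top caddy [([341.7, 217.8], 0.42)] [337.6626 206.0191]
side caddy [([320.0, 227.9], 0.91)] [315.9234 227.4078]
top caddy_grip [([334.4, 229.3], 0.89)] [336.642  226.3313]
side caddy_grip [([330.0, 245.9], 0.59), ([326.6, 204.3], 0.4)] [327.9214 244.1534]
top link [([339.5, 202.7], 0.61), ([236.6, 158.3], 0.29)] [340.436  204.4486]
side link [([317.0, 189.2], 0.78)] [318.4722 188.687 ]
top link_loop [([337.5, 210.5], 0.95), ([151.5, 245.3], 0.68)] [338.0698 206.0308]
side link_loop [([318.4, 229.6], 0.85)] [316.1705 227.2349]
motion [0, 0]
top bowl [([235.8, 158.1], 0.96)]
top baking_tray [([479.7, 168.5], 0.91)]
top spoon_a [([149.9, 250.0], 0.82), ([178.0, 233.9], 0.65)]
side bowl [([218.7, 287.4], 0.93)]
side baking_tray [([368.2, 189.7], 0.72)]
side spoon_a [([205.7, 394.6], 0.88)]
```

```bash
python3 -c "
from station import *
print(hand_in())"
```

```text
the job is handed in; nothing more can be done
None
```

The loop hangs by its hook on the rail with the caddy hooked on its bottom bar. Both were still and let go, the bystanders showed no shift in the images, and the job was handed in at about 48 s of the 72 s limit; the first grasp of the loop closed empty and was redone.

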